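Run the intake filter's wing nut home with fingertip strokes

ROBOT

A 6-joint arm with a two-finger parallel gripper is mounted at the origin on the work surface. World frame = base frame: x ahead of the robot, y to its left, z up, the work surface at z = 0. Lengths are in mm, angles in rad, forces in N, time in s.
With the tool pointing down it reaches from about 275 to 850 mm from the base axis. Payload 19 kg.
Tool frame: the origin (TCP) lies at the very end of the fingers, on their centre line; the grasp point (between the pads) lies 19 mm behind it; x points along the fingers, z is the direction in which the jaws open and shut, and the axes are right-handed (so a half turn about x gives the same grasp; the last joint's range is limited). The gripper opens to 85 mm and grips with 20 to 120 N. Pads are 22 mm wide; open, the fingers measure 114 mm over their backs; the gripper's body (76 mm by 85 mm) begins 54 mm behind the grasp point. The pads swing forward as they close: fully open they stand 13 mm farther back than shut.
Start: joints at [-1.246, 0.15, 1.437, -0, 1.554, -0.134], TCP at [254.622, -515.517, 231.267] pointing down, gripper open.
Joint ranges: [-2.8, 2.8], [-0.68, 2.1], [0.12, 2.68], [-1.39, 4.53], [0.16, 2.79], [-2.81, 2.81]. Speed limits (rad/s): [1.89, 1.89, 2.22, 3.01, 3.01, 3.01].

INTERFACE

Orientations are given as a unit quaternion [x, y, z, w].
In Python, from plant import status, camera, job gives the robot as it stands.
- The arm moves only by the tool drive_tool, never from a script. Its argument "motion" is a list of rows, each a list of 7 numbers: the turn, a rotation vector about the tool's x, y, z in rad, then the shift along the tool's x, y, z in cm, then the opening, from 0 (shut) to 1 (fully open). A call has 1 to 5 rows; each row is the pose to reach, as a shift and turn from the pose commanded when the call began, along the tool's axes at that moment; what a row does not reach only later rows make up. A row lasts 1/12 s, in which the tool goes at most 41.7 mm and 7.16 degrees, less where a joint would pass 70% of its speed; a pose out of reach is approached as far as the arm can. A call with a gripper value outside its range is refused whole. The fingers move at their own pace and stop on an object; the grip force is fixed at half the most. Time passes only in rows, so rows that repeat a pose let the fingers close. It gives the time, the measured TCP pose, the force and the opening at its end, in the units of the state.
- status.observe(): the state, without advancing time (a new reading comes with each control period).
- camera(name): name is "side" or "top"; returns a dict with "color" (420x560x3 uint8, red, green, blue), "K" (3x3 intrinsics, pixels), "k1" (the pictures are not rectified: a ray, as slopes to the right and down, at radius r is drawn at 1 + k1 r^2 times it, then the intrinsics apply), "R" (3x3) and "t" (3): a world point X has camera coordinates R X + t. Camera axes: x right, y down, z forward; pixel columns grow to the right and rows downward; lengths in mm; the calibration is good to about 2 mm. A picture is of the moment at which its call begins. There is no depth.
- job.close_job(): hands the job in, once; it reports no verdict.
The state is a dict: "clock": time; "joint_pos": joint angles; "qd": joint speeds; "joint_efforts": joint torques, N m; "tool_pos": TCP position; "orientation": TCP orientation; "ft_force": force on the tool from outside, world axes, zero at the start; "ft_torque": the same for the moment, N m; "width": finger opening in mm.
Only numpy, scipy, OpenCV 4.12 (cv2) and the standard library are available. Lean on these libraries where they do the work, as an engineer would, in place of code of your own. Each camera call takes 0.05 s, during which the arm holds its last target. There are 200 camera calls.

TASK

The compressor intake filter standing on the storeroom bench has its cover back on, but the wing nut on top is still loose on its stud. Run the nut down clockwise by stroking its wings round with light fingertip pushes, stroke after stroke, until it is fully home on its washer and stops. Do not pinch or grip the nut, do not lift, tip or shove the filter, and leave the things around it where they are.

Things in the scene. Friction and masses are not known exactly. Their poses are not given: they have to be found in the camera images.
- filter: intake filter silencer, loose, 5 kg, standing on its round steel outlet flange (165 mm across) on the bench. Dark grey steel hood, round, 200 mm across, from 58 to 158 mm above the bench, flat on top, with stud, washer and wing nut in the middle. Origin: centre of the flange's underside; z up along the stud axis, x towards the inlet tube. More than about 15 N sideways at the nut can tip or slide it
- seat (a point): point on the stud axis on the washer's upper face, 161 mm above the bench, where the nut's underside comes to rest (dark washer 36 mm across, 3 mm thick, on the hood); x axis towards the inlet tube, z up. The stud is 12 mm thick, upright, and ends 28 mm above this point
- tube_rim (a point): centre of the upper rim of the inlet tube on the hood: 34 mm in diameter (39 mm collar at its foot), upright, 44 mm high above the hood, its axis 66 mm from the stud in the filter's +x direction. It stands in the way of a finger circling the nut on that side
- wing_nut (a joint): turning angle in rad of the steel M12 wing nut about the upright stud: 0 = fully home on the washer (hard stop), growing as it is backed off counter-clockwise seen from above; tightening is clockwise. Starts 5.5 to 9.5 from home. Wings lie along the filter's x axis at 0. Rises 1.75 mm a turn, drags lightly (0.03 N m, 1.5 N at a wing), stays where it is left
- ear (a point): centre of one of the nut's two wings, turning and rising with it: 22 mm from the stud axis, 21 mm above the nut's underside; x axis outward along the wing; the other wing is opposite. A wing is an upright steel disc 24 mm across, 5 mm thick, in a plane through the stud axis. Nut: 68 mm over the wings, 33 mm high; hub 23 mm across, 14 mm high, above it only the stud between the wings
- element: bystander: old round pleated filter element with black end caps, 120 mm across, 82 mm high, standing loose; origin at the centre of its underside
- can: bystander: a can 58 mm in diameter and 150 mm high, standing loose; origin at the centre of its underside
- bin: bystander: open yellow parts bin with spare wing nuts in it, 105 x 140 x 75 mm, standing loose; origin at the centre of its underside
- wrench: bystander: steel spanner 170 mm long lying on the bench; origin under its middle, its length along x
Mind the look-alikes: they are no part of the job. What is meant by the filter is not blue, and is the smaller of those in its own colour.

How it is judged:
By the outcome, as a careful person would: the job done as asked, in the order asked, and still so for the second after the job is handed in, with the robot touching nothing.
It also fails if it takes over 67 s, if anything falls off the work surface, if the arm or the gripper's body presses on something with over 40 N, if the wrist force passes 120 N, or if a joint passes its speed limit or range.

## Working session

There is one attempt and no reset: what is moved stays moved. The work goes in short steps, Python scripts to look and compute and a tool call to move; the robot and the scene stay as the last step left them, time stands still between calls to the robot, and variables do not carry over. Pictures are saved under pics/ and viewed, about 8 in all and at most 12, crops included, and the job is handed in when it is done.

Besides the shell and the picture viewer there is one more tool, called after ">>>" as a command line: name --pt "numbers of a row" for each row, then --argument value for the rest. drive_tool: Moves the arm, as the interface text tells. Its arguments: {"type":"object","properties":{"motion":{"type":"array"}},"required":["motion"]}

```bash
mkdir -p pics; ls
python3 - <<'E'
from plant import status,camera
import cv2
s=status.observe(); print(s)
for n in("top","side"):
    c=camera(n); cv2.imwrite(f"pics/{n}0.png",c["color"][:,:,::-1]); print(n,c["K"],c["k1"],c["R"],c["t"])
E
```

```text
pics
{'clock': 0.0, 'joint_pos': array([-1.24596087e+00,  1.50984114e-01,  1.43803591e+00,  3.53014268e-05,
        1.55382252e+00, -1.33983768e-01]), 'qd': array([ 0.00050391,  0.00018599,  0.00157765, -0.00150501,  0.00110659,
        0.00043624]), 'joint_efforts': array([ 1.41636006e-04, -7.13035655e+01, -5.70869315e+01, -8.18401168e-05,
        8.74084770e-03, -3.16558385e-05]), 'tool_pos': array([ 254.58016531, -515.28622117,  230.67411606]), 'orientation': array([ 0.37349011,  0.60093438, -0.3729083 ,  0.60026862]), 'ft_force': array([-0.96743985,  0.36853875, -0.36728267]), 'ft_torque': array([-0.02688738,  0.03786376,  0.03729602]), 'width': 85.25480727583324}
top [[510.88396118   0.         277.3866205 ]
 [  0.         510.88396118 201.53943988]
 [  0.           0.           1.        ]] -0.01259575991205868 [[-1.10881805e-03 -9.99998272e-01  1.49232908e-03]
 [-9.87429611e-01  8.59008157e-04 -1.58057031e-01]
 [ 1.58055476e-01 -1.64882642e-03 -9.87428857e-01]] [   4.49228164  609.86635588 1231.58018785]
side [[543.60039294   0.         282.01074175]
 [  0.         543.60039294 210.5297049 ]
 [  0.           0.           1.        ]] -0.22253906360717013 [[-0.94444263 -0.32795715  0.02173074]
 [-0.18724386  0.48252502 -0.85563388]
 [ 0.27012563 -0.81216606 -0.51712516]] [ 536.77117757  238.63152046 1219.87165224]
```

View pics/top0.png

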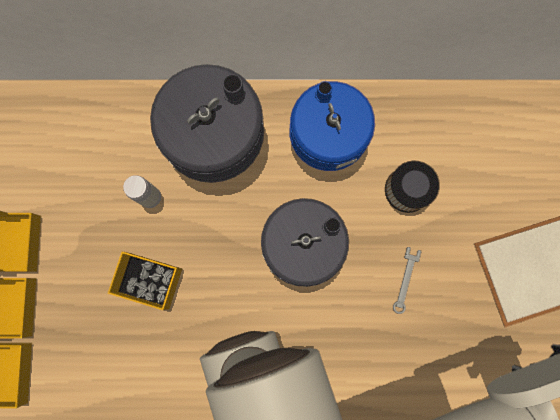

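View pics/side0.png

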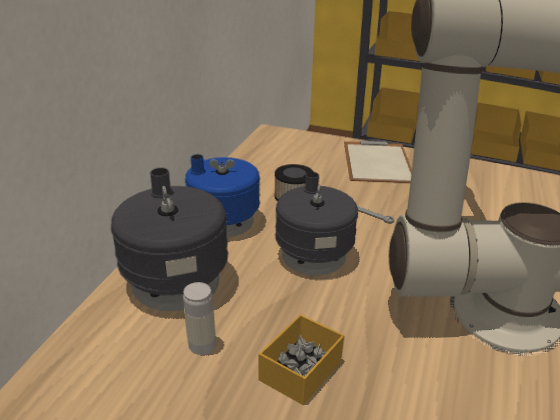

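The top picture shows three candidates: a large grey filter at (205,115), a blue one at (333,120) and a smaller grey one at (306,241). I choose the smaller grey one, with its tube at (333,227). The side view shows it at (316,215).

```bash
cat > h.py <<'E'
import numpy as np, cv2
def ray(c,px):
    K=c["K"]; d=np.array([c["k1"],0,0,0,0])
    u=cv2.undistortPoints(np.array([[px]],float),K,d)[0,0]
    return -c["R"].T@c["t"], c["R"].T@np.array([u[0],u[1],1])
def onplane(c,px,z):
    o,v=ray(c,px); return o+v*(z-o[2])/v[2]
def proj(c,X):
    p,_=cv2.projectPoints(np.array(X,float).reshape(-1,1,3),cv2.Rodrigues(c["R"])[0],c["t"],c["K"],np.array([c["k1"],0,0,0,0])); return p[:,0]
E
python3 - <<'E'
from plant import camera
from h import *
c=camera("top"); im=c["color"][:,:,::-1].copy()
hsv=cv2.cvtColor(im,cv2.COLOR_BGR2HSV)
m=((hsv[...,1]<60)&(hsv[...,2]<120)).astype(np.uint8); m2=np.zeros_like(m); m2[190:300,250:360]=m[190:300,250:360]
cs=max(cv2.findContours(m2,cv2.RETR_EXTERNAL,cv2.CHAIN_APPROX_NONE)[0],key=cv2.contourArea)
e=cv2.fitEllipse(cs);print(e)
P=np.array([onplane(c,p[0],150)for p in cs.astype(float)]);print(P.min(0),P.max(0))
print("hood",onplane(c,e[0],158))
s=camera("side")
crop=cv2.resize(im[200:290,255:355],None,fx=4,fy=4,interpolation=cv2.INTER_CUBIC)
c2=cv2.resize(s["color"][170:260,270:362,::-1],None,fx=4,fy=4,interpolation=cv2.INTER_CUBIC)
cv2.imwrite("pics/c1.png",np.hstack([crop,c2])); print(crop.shape)
E
```

```text
((304.3863830566406, 242.16842651367188), (86.20354461669922, 86.76896667480469), 160.5139923095703)
[ 403.6488676  -156.76288639  150.        ] [599.51360266  41.46943318 150.        ]
hood [499.29047568 -56.85096192 158.        ]
(360, 400, 3)
```

View pics/c1.png

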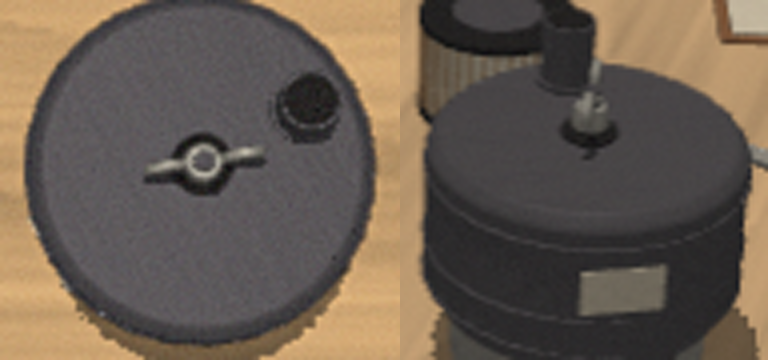

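Run:
```python
from plant import camera,status
from h import *
from scipy.spatial.transform import Rotation as Ro
c=camera("top");s=camera("side")
g=lambda u,v:(255+(u-1.5)/4,200+(v-1.5)/4)
st=onplane(c,g(205,161),188)
for n,p,z in[("stud",(205,161),188),("washer",(204,163),161),("rim",(309,102),202),("wingL",(145,172),184),("wingR",(265,152),184)]:
    X=onplane(c,g(*p),z); d=X-st; print(n,X.round(1),np.hypot(*d[:2]).round(1),np.degrees(np.arctan2(d[1],d[0])).round(1))
for z in(161,189): print("side px",(proj(s,[[st[0],st[1],z]])[0]-[270,170])*4+[400,0])
o=status.observe();print(Ro.from_quat(o["orientation"]).as_matrix().round(3))
```

```text
stud [502.  -58.5 188. ] 0.0 0.0
washer [503.1 -59.5 161. ] 1.5 -40.6
rim [ 533.  -114.9  202. ] 64.3 -61.2
wingL [496.2 -25.6 184. ] 33.5 99.8
wingR [507.2 -92.  184. ] 33.9 -81.0
side px [588.60926211 126.95608541]
side px [591.14616341  86.71379167]
[[-0.     0.897  0.443]
 [ 0.     0.443 -0.897]
 [-1.     0.    -0.   ]]
```

>>> drive_tool --pt "0 0 0 0 2.66 -2.12 0" --pt "0 0 0 0 5.32 -4.24 0" --pt "0 0 0 0 7.98 -6.36 0" --pt "0 0 0 0 10.64 -8.48 0" --pt "0 0 0 0.2 13.3 -10.6 0"

```text
clock: 0.72
tool_pos: [327.3, -360.2, 229.5]
orientation: [0.373, 0.6, -0.373, 0.601]
ft_force: [0.9, 0.4, 0.4]
width: 25.4
```

>>> drive_tool --pt "0 0 0 0 2.66 -2.12 0" --pt "0 0 0 0 5.32 -4.24 0" --pt "0 0 0 0 7.98 -6.36 0" --pt "0 0 0 0 10.64 -8.48 0" --pt "0 0 0 0.2 13.3 -10.6 0"

```text
clock: 1.13
tool_pos: [399.6, -206.1, 227.7]
orientation: [0.373, 0.6, -0.373, 0.601]
ft_force: [0.9, -0.8, 0.3]
width: -0.0
```

>>> drive_tool --pt "0 0 0 0 2.66 -2.12 0" --pt "0 0 0 0 5.32 -4.24 0" --pt "0 0 0 0 7.98 -6.36 0" --pt "0 0 0 0 10.64 -8.48 0" --pt "0 0 0 0.2 13.3 -10.6 0"

```text
clock: 1.55
tool_pos: [472.0, -52.0, 225.7]
orientation: [0.373, 0.6, -0.373, 0.601]
ft_force: [0.2, -0.8, 0.1]
width: -0.1
```

>>> drive_tool --pt "-0.12 0 0 0 0 0 0" --pt "-0.24 0 0 0 0 0 0" --pt "-0.36 0 0 0 0 0 0" --pt "-0.48 0 0 0 0 0 0" --pt "-0.6 0 0 0 0 0 0"

```text
clock: 1.97
tool_pos: [471.5, -53.5, 225.3]
orientation: [0.177, 0.685, -0.177, 0.685]
ft_force: [-0.4, -0.4, 0.2]
width: 0.0
```

>>> drive_tool --pt "-0.12 0 0 0 0 0 0" --pt "-0.24 0 0 0 0 0 0" --pt "-0.36 0 0 0 0 0 0" --pt "-0.48 0 0 0 0 0 0" --pt "-0.6 0 0 0 0 0 0"

```text
clock: 2.38
tool_pos: [471.5, -53.7, 225.3]
orientation: [-0.033, 0.706, 0.033, 0.706]
ft_force: [-1.6, -0.1, 0.9]
width: -0.1
```

>>> drive_tool --pt "-0.12 0 0 0 0 0 0" --pt "-0.24 0 0 0 0 0 0" --pt "-0.37 0 0 0 0 0 0" --pt "-0.37 0 0 0 0 0 0" --pt "-0.37 0 0 0 0 0 0"

```text
clock: 2.8
tool_pos: [471.5, -53.7, 225.3]
orientation: [-0.159, 0.689, 0.159, 0.689]
ft_force: [-0.6, 0.3, 0.5]
width: -0.1
```

Run:
```python
from plant import camera,status
from h import *
from scipy.spatial.transform import Rotation as Ro
o=status.observe();print(o["clock"],o["tool_pos"],o["ft_force"],o["width"],o["joint_pos"]);print(Ro.from_quat(o["orientation"]).as_matrix().round(3))
c=camera("top");s=camera("side")
A=cv2.resize(c["color"][185:285,255:355,::-1],None,fx=4,fy=4,interpolation=cv2.INTER_CUBIC)
B=cv2.resize(s["color"][150:250,265:365,::-1],None,fx=4,fy=4,interpolation=cv2.INTER_CUBIC)
cv2.imwrite("pics/c2.png",np.hstack([A,B]))
```

```text
2.8 [471.47596915 -53.72149487 225.29734847] [-0.62566495  0.25828766  0.49082535] -0.056916968061854645 [-2.76063034e-01 -5.88748369e-02  1.66797243e+00  7.06302498e-05
  1.53261215e+00 -7.30545058e-01]
[[-0.    -0.439  0.898]
 [ 0.     0.898  0.439]
 [-1.     0.    -0.   ]]
```

View pics/c2.png

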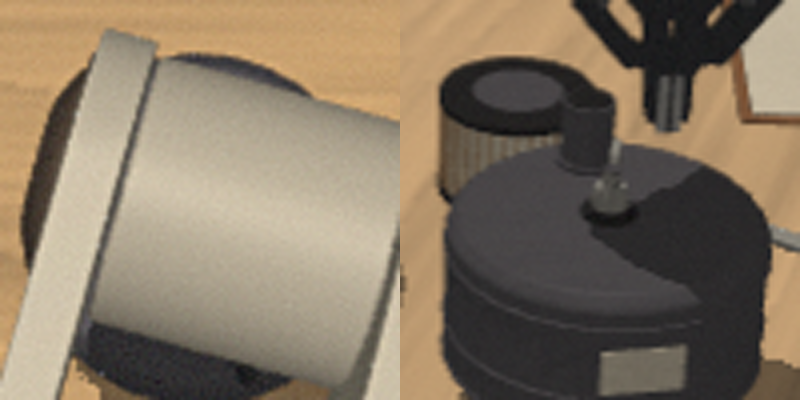

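The side crop shows the shut fingertip at (668,125), clear of the nut at (610,190), with the tube behind at (588,130). Next I go down and work out the orbit steps.

>>> drive_tool --pt "0 0 0 1.5 0 0 0" --pt "0 0 0 3.0 0 0 0" --pt "0 0 0 4.0 0 0 0" --pt "0 0 0 4.4 0 0 0" --pt "0 0 0 4.4 0 0 0"

```text
clock: 3.32
tool_pos: [471.2, -53.6, 180.6]
orientation: [-0.16, 0.689, 0.16, 0.688]
ft_force: [0.4, -0.9, -0.1]
width: 0.1
```

Run:
```python
import numpy as np
for a in range(145,-225,-75):
    r=np.radians(a-15*np.arange(6)); print(a,[[round(3.1*(np.sin(x)-np.sin(r[0])),2),round(3.1*(np.cos(x)-np.cos(r[0])),2)] for x in r[1:]])
```

```text
145 [[np.float64(0.6), np.float64(0.55)], [np.float64(1.03), np.float64(1.23)], [np.float64(1.27), np.float64(2.0)], [np.float64(1.31), np.float64(2.81)], [np.float64(1.13), np.float64(3.6)]]
70 [[np.float64(-0.37), np.float64(0.72)], [np.float64(-0.92), np.float64(1.31)], [np.float64(-1.6), np.float64(1.75)], [np.float64(-2.37), np.float64(1.99)], [np.float64(-3.18), np.float64(2.03)]]
-5 [[np.float64(-0.79), np.float64(-0.18)], [np.float64(-1.51), np.float64(-0.55)], [np.float64(-2.1), np.float64(-1.1)], [np.float64(-2.54), np.float64(-1.78)], [np.float64(-2.78), np.float64(-2.55)]]
-80 [[np.float64(-0.04), np.float64(-0.81)], [np.float64(0.14), np.float64(-1.6)], [np.float64(0.51), np.float64(-2.32)], [np.float64(1.06), np.float64(-2.91)], [np.float64(1.74), np.float64(-3.35)]]
-155 [[np.float64(0.77), np.float64(-0.24)], [np.float64(1.58), np.float64(-0.28)], [np.float64(2.37), np.float64(-0.1)], [np.float64(3.09), np.float64(0.27)], [np.float64(3.68), np.float64(0.82)]]
```

>>> drive_tool --pt "0 0 0 0 0.6 0.55 0" --pt "0 0 0 0 1.03 1.23 0" --pt "0 0 0 0 1.27 2.0 0" --pt "0 0 0 0 1.31 2.81 0" --pt "0 0 0 0 1.13 3.6 0"

```text
clock: 3.73
tool_pos: [499.7, -26.8, 181.6]
orientation: [-0.161, 0.688, 0.161, 0.689]
ft_force: [-0.8, 0.2, -0.4]
width: 0.4
```

```bash
cat > look.py <<'E'
import sys
from plant import camera,status
from h import *
o=status.observe();d=o["tool_pos"][:2]-[502,-58.5];print(o["clock"],o["tool_pos"].round(1),o["ft_force"].round(1),np.hypot(*d).round(1),(np.degrees(np.arctan2(d[1],d[0]))-26)%360)
s=camera("side")
cv2.imwrite(sys.argv[1],cv2.resize(s["color"][165:225,275:355,::-1],None,fx=7,fy=7,interpolation=cv2.INTER_CUBIC))
E
python3 look.py pics/d1.png
```

```text
3.7333 [499.7 -26.8 181.6] [-0.8  0.2 -0.4] 31.8 68.2096717175375
```

View pics/d1.png

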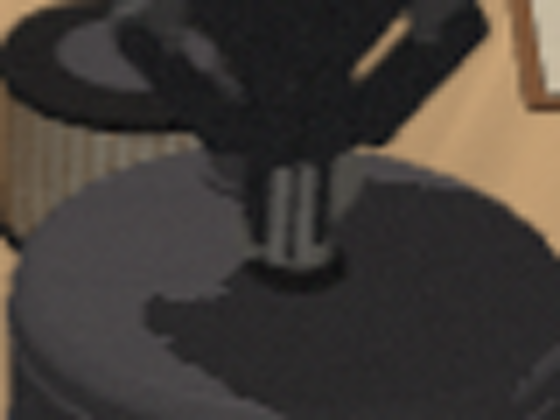

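The fingertip at (290,215) stands in front of the nut. The wings show either side of it at (248,235) and (345,190), so they have turned. The hood is in the same place, and I carry on.

>>> drive_tool --pt "0 0 0 0 -0.37 0.72 0" --pt "0 0 0 0 -0.92 1.31 0" --pt "0 0 0 0 -1.6 1.75 0" --pt "0 0 0 0 -2.37 1.99 0" --pt "0 0 0 0 -3.18 2.03 0"

```text
clock: 4.2
tool_pos: [531.8, -47.8, 181.1]
orientation: [-0.16, 0.689, 0.161, 0.689]
ft_force: [-1.1, 2.3, -0.5]
width: 0.2
```

>>> drive_tool --pt "0 0 0 0 -0.79 -0.18 0" --pt "0 0 0 0 -1.51 -0.55 0" --pt "0 0 0 0 -2.1 -1.1 0" --pt "0 0 0 0 -2.54 -1.78 0" --pt "0 0 0 0 -2.78 -2.55 0"

```text
clock: 4.62
tool_pos: [520.1, -84.4, 181.3]
orientation: [-0.16, 0.689, 0.16, 0.689]
ft_force: [1.7, 1.2, 0.3]
width: -0.2
```

>>> drive_tool --pt "0 0 0 0 -0.04 -0.81 0" --pt "0 0 0 0 0.14 -1.6 0" --pt "0 0 0 0 0.51 -2.32 0" --pt "0 0 0 0 1.06 -2.91 0" --pt "0 0 0 0 1.74 -3.35 0"

```text
clock: 5.03
tool_pos: [481.8, -82.4, 181.4]
orientation: [-0.16, 0.689, 0.16, 0.689]
ft_force: [1.3, -1.3, 0.2]
width: 0.1
```

```bash
python3 look.py pics/d2.png
python3 - <<'E'
import numpy as np
for a,st in((-155,9),(-200,3),(-215,4),(-200,15)):
    r=np.radians(a-st*np.arange(6)); print(a,[[float(round(3.1*(np.sin(x)-np.sin(r[0])),2)),float(round(3.1*(np.cos(x)-np.cos(r[0])),2))] for x in r[1:]])
E
```

```text
5.0333 [481.8 -82.4 181.4] [ 1.3 -1.3  0.2] 31.3 203.81426973416959
-155 [[0.46, -0.17], [0.93, -0.27], [1.42, -0.29], [1.9, -0.23], [2.37, -0.1]]
-200 [[0.15, 0.06], [0.3, 0.13], [0.44, 0.2], [0.58, 0.28], [0.72, 0.37]]
-215 [[0.17, 0.13], [0.34, 0.27], [0.49, 0.43], [0.63, 0.59], [0.76, 0.76]]
-200 [[0.72, 0.37], [1.31, 0.92], [1.75, 1.6], [1.99, 2.37], [2.03, 3.18]]
```

View pics/d2.png

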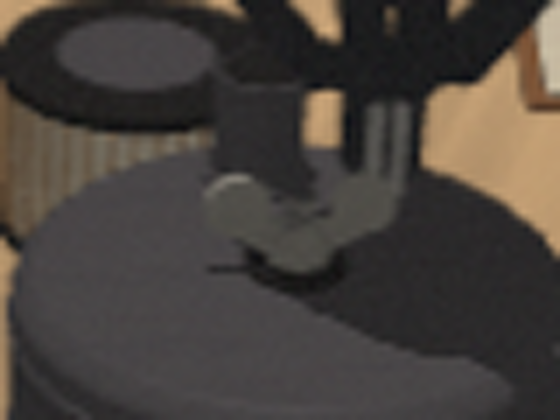

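The finger at (385,150) is behind the right wing at (360,205), and the other wing is at (235,205). The push force is about 2 N. I go slowly towards the first possible stop, at about −234°.

>>> drive_tool --pt "0 0 0 0 0.46 -0.17 0" --pt "0 0 0 0 0.93 -0.27 0" --pt "0 0 0 0 1.42 -0.29 0" --pt "0 0 0 0 1.9 -0.23 0" --pt "0 0 0 0 2.37 -0.1 0"

```text
clock: 5.5
tool_pos: [471.2, -61.3, 181.3]
orientation: [-0.161, 0.689, 0.161, 0.689]
ft_force: [0.6, -0.9, 0.9]
width: -0.2
```

>>> drive_tool --pt "0 0 0 0 0.15 0.06 0" --pt "0 0 0 0 0.3 0.13 0" --pt "0 0 0 0 0.44 0.2 0" --pt "0 0 0 0 0.58 0.28 0" --pt "0 0 0 0 0.72 0.37 0"

```text
clock: 5.92
tool_pos: [471.6, -53.6, 181.3]
orientation: [-0.16, 0.689, 0.161, 0.689]
ft_force: [0.2, -1.2, -0.1]
width: -0.0
```

```bash
python3 look.py pics/d3.png
python3 - <<'E'
import numpy as np
for a,st in((-215,1.5),(-222.5,1.5),(-230,1.5),(-237.5,1.5)):
    r=np.radians(a-st*np.arange(6)); print(a,[[float(round(3.1*(np.sin(x)-np.sin(r[0])),2)),float(round(3.1*(np.cos(x)-np.cos(r[0])),2))] for x in r[1:]])
E
```

```text
5.9167 [471.6 -53.6 181.3] [ 0.2 -1.2 -0.1] 30.8 144.87157368991578
-215 [[0.07, 0.05], [0.13, 0.1], [0.19, 0.15], [0.26, 0.2], [0.32, 0.25]]
-222.5 [[0.06, 0.06], [0.12, 0.11], [0.17, 0.17], [0.23, 0.23], [0.28, 0.29]]
-230 [[0.05, 0.06], [0.1, 0.13], [0.15, 0.19], [0.2, 0.26], [0.24, 0.33]]
-237.5 [[0.04, 0.07], [0.08, 0.14], [0.12, 0.21], [0.16, 0.28], [0.2, 0.36]]
```

>>> drive_tool --pt "0 0 0 0 0.07 0.05 0" --pt "0 0 0 0 0.13 0.1 0" --pt "0 0 0 0 0.19 0.15 0" --pt "0 0 0 0 0.26 0.2 0" --pt "0 0 0 0 0.32 0.25 0"

```text
clock: 6.38
tool_pos: [472.3, -49.6, 181.3]
orientation: [-0.16, 0.689, 0.161, 0.689]
ft_force: [-0.0, -0.8, 0.7]
width: -0.0
```

>>> drive_tool --pt "0 0 0 0 0.06 0.06 0" --pt "0 0 0 0 0.12 0.11 0" --pt "0 0 0 0 0.12 0.11 0"

```text
clock: 6.63
tool_pos: [472.8, -48.0, 181.3]
orientation: [-0.16, 0.689, 0.161, 0.689]
ft_force: [-0.7, -1.1, 0.6]
width: -0.3
```

```bash
python3 look.py pics/d4.png
```

```text
6.6333 [472.8 -48.  181.3] [-0.7 -1.1  0.6] 31.0 134.26667832508116
```

View pics/d4.png

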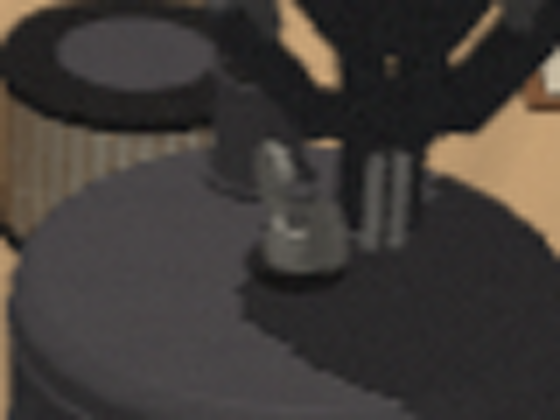

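The far wing at (275,165) now points nearly at the tube, with the finger at (385,200) behind the near wing at (310,225). There is no stop yet, so I take small steps on.

>>> drive_tool --pt "0 0 0 0 0.06 0.06 0" --pt "0 0 0 0 0.11 0.12 0" --pt "0 0 0 0 0.11 0.12 0"

```text
clock: 6.93
tool_pos: [473.4, -46.5, 181.3]
orientation: [-0.16, 0.689, 0.161, 0.689]
ft_force: [0.4, -1.7, 0.9]
width: -0.0
```

>>> drive_tool --pt "0 0 0 0 0.05 0.06 0" --pt "0 0 0 0 0.1 0.12 0" --pt "0 0 0 0 0.1 0.12 0"

```text
clock: 7.18
tool_pos: [474.1, -45.1, 181.3]
orientation: [-0.16, 0.689, 0.161, 0.689]
ft_force: [-0.2, -1.4, -0.2]
width: 0.4
```

>>> drive_tool --pt "0 0 0 0 0.05 0.06 0" --pt "0 0 0 0 0.1 0.13 0" --pt "0 0 0 0 0.1 0.13 0"

```text
clock: 7.43
tool_pos: [474.8, -43.6, 181.3]
orientation: [-0.16, 0.689, 0.161, 0.689]
ft_force: [-0.7, -1.1, -0.6]
width: 0.3
```

>>> drive_tool --pt "0 0 0 0 0.05 0.07 0" --pt "0 0 0 0 0.09 0.13 0" --pt "0 0 0 0 0.09 0.13 0"

```text
clock: 7.68
tool_pos: [475.6, -42.3, 181.3]
orientation: [-0.16, 0.689, 0.161, 0.689]
ft_force: [-0.5, -1.9, -0.4]
width: 0.5
```

>>> drive_tool --pt "0 0 0 0 0.04 0.07 0" --pt "0 0 0 0 0.08 0.14 0" --pt "0 0 0 0 0.08 0.14 0"

```text
clock: 7.93
tool_pos: [476.5, -40.9, 181.3]
orientation: [-0.161, 0.689, 0.161, 0.689]
ft_force: [0.1, -1.2, 0.6]
width: 0.2
```

>>> drive_tool --pt "0 0 0 0 0.04 0.07 0" --pt "0 0 0 0 0.07 0.14 0" --pt "0 0 0 0 0.07 0.14 0"

```text
clock: 8.18
tool_pos: [477.4, -39.7, 181.3]
orientation: [-0.16, 0.689, 0.161, 0.689]
ft_force: [0.2, -1.1, 0.7]
width: 0.2
```

>>> drive_tool --pt "0 0 0 0 0.03 0.07 0" --pt "0 0 0 0 0.06 0.15 0" --pt "0 0 0 0 0.06 0.15 0"

```text
clock: 8.43
tool_pos: [478.5, -38.5, 181.3]
orientation: [-0.16, 0.689, 0.161, 0.689]
ft_force: [-1.6, -1.4, -0.1]
width: -0.2
```

```bash
python3 look.py pics/d5.png
python3 - <<'E'
import numpy as np
for a in (-247,-322):
    r=np.radians(a-15*np.arange(6)); print(a,[[float(round(3.1*(np.sin(x)-np.sin(r[0])),2)),float(round(3.1*(np.cos(x)-np.cos(r[0])),2))] for x in r[1:]])
E
```

```text
8.4333 [478.5 -38.5 181.3] [-1.6 -1.4 -0.1] 30.9 113.52739741392514
-247 [[0.22, 0.78], [0.22, 1.59], [0.02, 2.37], [-0.38, 3.08], [-0.95, 3.65]]
-322 [[-0.7, 0.41], [-1.48, 0.63], [-2.29, 0.63], [-3.07, 0.43], [-3.77, 0.03]]
```

View pics/d5.png

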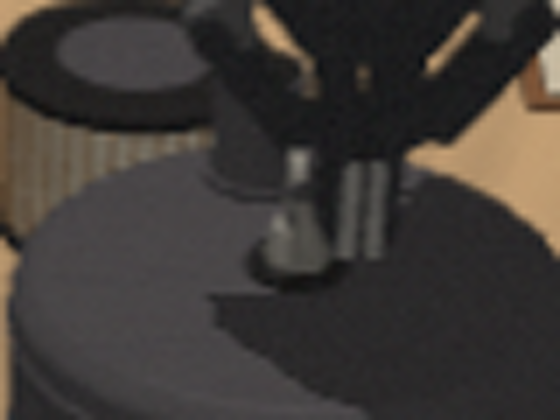

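The wings at (300,190) are now edge-on to the camera, about 10° past the x axis, and nothing has stopped them. So home is half a turn further on, with the finger at about −415°.

>>> drive_tool --pt "0 0 0 0 0.22 0.78 0" --pt "0 0 0 0 0.22 1.59 0" --pt "0 0 0 0 0.02 2.37 0" --pt "0 0 0 0 -0.38 3.08 0" --pt "0 0 0 0 -0.95 3.65 0"

```text
clock: 8.9
tool_pos: [516.4, -30.6, 181.2]
orientation: [-0.161, 0.689, 0.161, 0.689]
ft_force: [-0.7, 0.1, -0.1]
width: -0.4
```

>>> drive_tool --pt "0 0 0 0 -0.7 0.41 0" --pt "0 0 0 0 -1.48 0.63 0" --pt "0 0 0 0 -2.29 0.63 0" --pt "0 0 0 0 -2.29 0.63 0"

```text
clock: 9.23
tool_pos: [531.8, -50.1, 181.1]
orientation: [-0.16, 0.689, 0.16, 0.689]
ft_force: [0.8, 1.0, -0.5]
width: 0.1
```

```bash
python3 look.py pics/d6.png
python3 - <<'E'
import numpy as np
for a,s in ((-367,4),(-387,4),(-407,1.5),(-410,1.5),(-413,1.5),(-416,1.5),(-419,1.5)):
    r=np.radians(a-s*np.arange(6)); print(a,[[float(round(3.1*(np.sin(x)-np.sin(r[0])),2)),float(round(3.1*(np.cos(x)-np.cos(r[0])),2))] for x in r[1:]])
E
```

```text
9.2333 [531.8 -50.1 181.1] [ 0.8  1.  -0.5] 31.0 349.6454746145668
-367 [[-0.21, -0.03], [-0.42, -0.08], [-0.63, -0.15], [-0.83, -0.22], [-1.03, -0.31]]
-387 [[-0.19, -0.1], [-0.37, -0.22], [-0.54, -0.35], [-0.71, -0.49], [-0.86, -0.65]]
-407 [[-0.05, -0.06], [-0.11, -0.12], [-0.16, -0.18], [-0.21, -0.25], [-0.26, -0.31]]
-410 [[-0.05, -0.06], [-0.1, -0.13], [-0.15, -0.19], [-0.2, -0.26], [-0.24, -0.33]]
-413 [[-0.05, -0.07], [-0.09, -0.13], [-0.14, -0.2], [-0.18, -0.27], [-0.22, -0.34]]
-416 [[-0.04, -0.07], [-0.09, -0.14], [-0.13, -0.21], [-0.17, -0.28], [-0.2, -0.35]]
-419 [[-0.04, -0.07], [-0.08, -0.14], [-0.12, -0.21], [-0.15, -0.29], [-0.19, -0.36]]
```

>>> drive_tool --pt "0 0 0 0 -0.21 -0.03 0" --pt "0 0 0 0 -0.42 -0.08 0" --pt "0 0 0 0 -0.63 -0.15 0" --pt "0 0 0 0 -0.83 -0.22 0" --pt "0 0 0 0 -1.03 -0.31 0"

```text
clock: 9.7
tool_pos: [532.9, -59.4, 181.4]
orientation: [-0.161, 0.689, 0.161, 0.689]
ft_force: [0.5, 1.9, -0.2]
width: -0.0
```

>>> drive_tool --pt "0 0 0 0 -0.19 -0.1 0" --pt "0 0 0 0 -0.37 -0.22 0" --pt "0 0 0 0 -0.54 -0.35 0" --pt "0 0 0 0 -0.71 -0.49 0" --pt "0 0 0 0 -0.71 -0.49 0"

```text
clock: 10.12
tool_pos: [531.6, -68.2, 181.3]
orientation: [-0.16, 0.689, 0.16, 0.689]
ft_force: [1.1, 0.5, 0.6]
width: 0.2
```

```bash
python3 look.py pics/d7.png
```

```text
10.1167 [531.6 -68.2 181.3] [1.1 0.5 0.6] 31.2 315.8075238166749
```

View pics/d7.png

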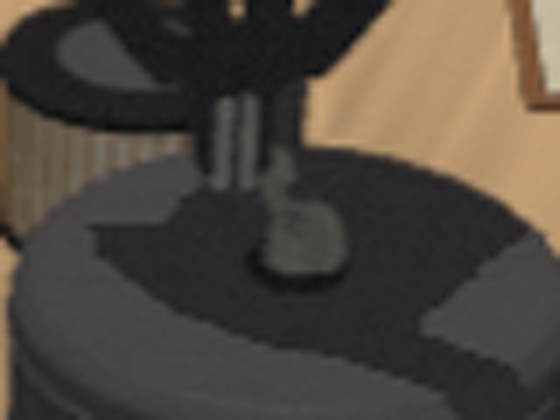

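The finger at (235,150) is behind the far wing at (280,170), and the near wing at (315,225) points towards the camera. Home should be about 10° away, so I use small steps.

>>> drive_tool --pt "0 0 0 0 -0.06 -0.06 0" --pt "0 0 0 0 -0.12 -0.11 0" --pt "0 0 0 0 -0.12 -0.11 0"

```text
clock: 10.42
tool_pos: [531.2, -69.4, 181.3]
orientation: [-0.16, 0.689, 0.161, 0.689]
ft_force: [0.0, 1.0, 1.0]
width: -0.2
```

>>> drive_tool --pt "0 0 0 0 -0.06 -0.06 0" --pt "0 0 0 0 -0.11 -0.12 0" --pt "0 0 0 0 -0.11 -0.12 0"

```text
clock: 10.67
tool_pos: [530.6, -71.0, 181.3]
orientation: [-0.161, 0.689, 0.161, 0.689]
ft_force: [-0.5, 0.3, 0.8]
width: -0.2
```

>>> drive_tool --pt "0 0 0 0 -0.05 -0.06 0" --pt "0 0 0 0 -0.1 -0.13 0" --pt "0 0 0 0 -0.1 -0.13 0"

```text
clock: 10.92
tool_pos: [529.9, -72.5, 181.3]
orientation: [-0.16, 0.689, 0.161, 0.689]
ft_force: [0.1, 0.3, 0.7]
width: 0.1
```

>>> drive_tool --pt "0 0 0 0 -0.05 -0.06 0" --pt "0 0 0 0 -0.09 -0.13 0" --pt "0 0 0 0 -0.09 -0.13 0"

```text
clock: 11.17
tool_pos: [529.2, -73.7, 181.3]
orientation: [-0.16, 0.689, 0.161, 0.689]
ft_force: [2.1, 3.0, -0.1]
width: -0.0
```

>>> drive_tool --pt "0 0 0 0 -0.04 -0.07 0" --pt "0 0 0 0 -0.04 -0.07 0" --pt "0 0 0 0 -0.04 -0.07 0"

```text
clock: 11.42
tool_pos: [528.9, -74.1, 181.3]
orientation: [-0.16, 0.688, 0.161, 0.689]
ft_force: [3.3, 5.5, 0.1]
width: -0.0
```

>>> drive_tool --pt "0 0 0 0 0.04 -0.06 0" --pt "0 0 0 0 0.04 -0.08 0" --pt "0 0 0 0 0.04 -0.08 0"

```text
clock: 11.67
tool_pos: [528.4, -74.1, 181.5]
orientation: [-0.16, 0.688, 0.161, 0.689]
ft_force: [8.6, 6.1, -1.7]
width: -0.3
```

The normal force climbed to 10.5 N with hardly any motion, so the nut is on its hard stop. Now I back off, lift and move the arm clear for a check.

>>> drive_tool --pt "0 0 0 0 0 0.3 0" --pt "0 0 0 0 0 0.8 0" --pt "0 0 0 -1.5 0 0.8 0" --pt "0 0 0 -4 0 0.8 0" --pt "0 0 0 -6.5 0 0.8 0"

```text
clock: 12.08
tool_pos: [534.7, -70.9, 246.5]
orientation: [-0.16, 0.689, 0.161, 0.688]
ft_force: [1.5, -0.1, -0.6]
width: 0.5
```

>>> drive_tool --pt "0 0 0 0 -3.3 0 0" --pt "0 0 0 0 -6.6 0 0" --pt "0 0 0 0 -9.9 0 0" --pt "0 0 0 0 -13.2 0 0" --pt "0 0 0 0 -16.5 0 0"

```text
clock: 12.5
tool_pos: [608.5, -220.5, 246.1]
orientation: [-0.161, 0.689, 0.16, 0.688]
ft_force: [0.8, -0.5, 0.1]
width: 0.1
```

>>> drive_tool --pt "0 0 0 0 -3.3 -1 0" --pt "0 0 0 0 -6.6 -2 0" --pt "0 0 0 0 -9.9 -3 0" --pt "0 0 0 0 -13.2 -4 0" --pt "0 0 0 0 -16.5 -5 0"

```text
clock: 12.92
tool_pos: [636.1, -390.8, 245.9]
orientation: [-0.16, 0.689, 0.161, 0.688]
ft_force: [0.8, 0.8, 0.3]
width: -0.1
```

Run:
```python
from plant import camera,status
from h import *
o=status.observe();print(o["clock"],o["tool_pos"],o["ft_force"])
c=camera("top"); im=c["color"][:,:,::-1].copy(); s=camera("side")
A=cv2.resize(im[200:290,255:355],None,fx=4,fy=4,interpolation=cv2.INTER_CUBIC)
B=cv2.resize(s["color"][170:260,270:362,::-1],None,fx=4,fy=4,interpolation=cv2.INTER_CUBIC)
cv2.imwrite("pics/e1.png",np.hstack([A,B])); cv2.imwrite("pics/e_top.png",im)
d=cv2.absdiff(im,cv2.imread("pics/top0.png")).max(2)
for n,(u,v) in dict(can=(140,190),bin=(145,280),wrench=(407,280),element=(412,187),blue=(333,120),big=(205,115),filter=(306,241)).items():
    print(n,(d[v-25:v+25,u-25:u+25]>50).sum())
```

```text
12.9167 [ 636.12783353 -390.75794302  245.89862812] [0.79428705 0.81847073 0.30207438]
can 0
bin 0
wrench 867
element 276
blue 0
big 0
filter 70
```

View pics/e1.png

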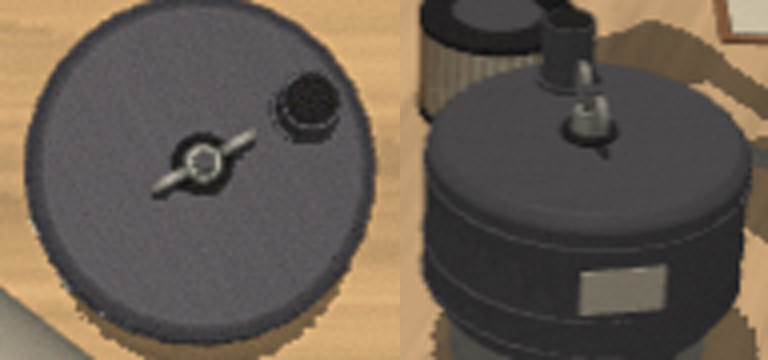

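The wings run from (152,190) to (255,133), in line with the stud at (205,161) and the tube at (309,102): 29° against 29.6°. The hood outline has not moved. The pixel changes at the wrench and element come from the arm and its shadow; the tool was never low enough to touch either.

```bash
python3 -c "
from plant import job
print(job.close_job())"
```

```text
the job is handed in; nothing more can be done
None
```

The wing nut is run down clockwise to its hard stop, and I handed the job in at about 13 s of the 67 s allowed. I used the shut gripper as one blunt fingertip, pushing one wing round the stud by about 520°. The pushes took roughly 1–2.5 N.

- **Seated:** The stop came where the second of the two possible home positions was expected. There the force rose to about 10.5 N, below the 15 N limit, with hardly any further motion. I then backed off and lifted clear.
- **Final look:** The wings line up with the inlet tube, 29° against 29.6° in the picture. The hood outline has not moved.
- **Bystanders:** The can, bin and the two other filters show no pixel change. The wrench and element areas did change. I put that down to the parked arm and its shadow, because the tool never went below about 180 mm, but I did not look at those two separately.

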